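# Hold the lidded crock against the sprung stop while its tap is fastened

## Robot

A 6-joint arm with a two-finger parallel gripper is mounted at the origin on the work surface. World frame = base frame: x ahead of the robot, y to its left, z up, the work surface at z = 0. Lengths are in m, angles in degrees, forces in N, time in s.
With the tool pointing down it reaches from about 0.35 to 0.875 m from the base axis. Payload 4.2 kg.
Tool frame: the origin (TCP) lies midway between the tips of the shut fingers; the grasp point (between the pads) lies robot.grasp_offset behind it (robot.grasp_offset is the distance from the TCP to the grasp point, in m); z points along the fingers, y is the line along which they close (so a half turn about z gives the same grasp; the last joint's range is limited). The gripper opens to 85 mm and grips with 20 to 120 N. Pads are 22 mm wide; open, the fingers measure 114 mm over their backs; the gripper's body (76 mm by 85 mm) begins 54 mm behind the grasp point. The pads swing forward as they close: fully open they stand 13 mm farther back than shut.
Start: joints at [88.041, 22.042, 0.453, 0, -68.411, -14.817], TCP at [0.18, 0.598, 0.231] pointing down, gripper open.
Joint ranges: [-179.83, 179.83], [-69.29, 118.12], [-61.27, 80.66], [-181.25, 117.63], [-171.15, -9.14], [-177.46, 177.46]. Speed limits (degrees/s): [159.86, 159.86, 180, 180, 180, 180].

## Interface

Orientations are given as a 3x3 rotation matrix whose columns are the frame's x, y, z axes.
In Python, from workcell import robot gives the robot as it stands.
- The arm moves only by the shell command python3 -m jog 'ROWS'. ROWS is text: rows parted by semicolons, each of 5 numbers parted by spaces: the closure, from 0 (fully open) to 1 (shut), then the shift along the world's x, y, z each as a share of 0.2 m, from -1 to 1, then the turn about the world's z as a share of 45 degrees, from -1 to 1. A call has 1 to 5 rows; each row is the pose to reach, as a shift and turn from the pose commanded when the call began; what a row does not reach only later rows make up. A row lasts 1/12 s, in which the tool goes at most 41.7 mm and 7.16 degrees, less where a joint would pass 70% of its speed; a pose out of reach is approached as far as the arm can. A call with a number of a shift or a turn outside -1 to 1 is refused whole. A call with a gripper value outside its range is refused whole. The fingers move at their own pace and stop on an object; the grip force is fixed at half the most. Time passes only in rows, so rows that repeat a pose let the fingers close. It gives the time, the measured TCP pose, the force, the opening and the grip force at its end, in the units of the state.
- robot.get_obs(): the state, without advancing time (a new reading comes with each control period).
- robot.snapshot(name): name is "scene" or "side" or "wrist"; returns a dict with "frame" (420x560x3 uint8, red, green, blue), "fx", "fy", "cx", "cy" (pixels), "k1" (the pictures are not rectified: a ray, as slopes to the right and down, at radius r is drawn at 1 + k1 r^2 times it, then the intrinsics apply), "R" (3x3) and "t" (3): a world point X has camera coordinates R X + t; the wrist camera has in their place "hand_eye" (4x4, takes a point from camera to tool coordinates, whose origin is the TCP and whose axes are the flange's). Camera axes: x right, y down, z forward; pixel columns grow to the right and rows downward; lengths in m; the calibration is good to about 2 mm. A picture is of the moment at which its call begins: read the wrist's pose just before it. There is no depth.
- robot.hand_in(): hands the job in; it is judged then, once.
The state is a dict: "time": time; "joints": joint angles; "joint_velocities": joint speeds; "joint_efforts": joint torques, N m; "position": TCP position; "tcp_rot": TCP orientation; "force": force on the tool from outside, world axes, zero at the start; "moment": the same for the moment, N m; "opening": opening from 0.0 (shut) to 1.0 (fully open); "finger_force": force on a finger pad.
Only numpy, scipy, OpenCV 4.12 (cv2) and the standard library are available. Lean on these libraries where they do the work, as an engineer would, in place of code of your own. Each camera call takes 0.05 s, during which the arm holds its last target. There are 200 camera calls.

## Task

Help the potter tighten the tap nut inside the stoneware crock: lift its lid off by the knob and set it gently, right way up, in the middle of the round wooden bat. Then bring the crock, upright on the bench, against the middle of the cork-faced stop and press it there gently and steadily with about 12 N for a few seconds, without knocking the other things about. Finish while still holding the crock pressed: do not let go, someone else does the fastening.

Things in the scene. Friction and masses are not known exactly. Their poses are not given: they have to be found in the camera images.
- crock_center (a point): Centre (on the axis, half-way up, 55 mm above the bench) of the loose grey-beige stoneware crock: a straight-sided round pot, 130 mm outside diameter, 110 mm high, wall 8 mm, inner floor 9 mm up, empty, 0.6 to 0.95 kg. z is up, x points to its tap. The bare rim can be gripped from above once the lid is off.
- crock: The same crock; origin at the centre of its underside, axes as for crock_center. A small brass tap low on its side, towards its x, sticks out to 98 mm from the axis, 30 mm above the bench.
- lid_knob (a point): Centre of the grip of the lid's knob, a cylinder of 30 mm diameter and 24 mm height; z up along the lid's axis. This point is 12 mm below the knob's top and 24 mm above the lid's upper face; 142 mm above the bench while the lid is on the crock, 54 mm when it lies on the bat.
- lid: Stoneware lid, a disc of 132 mm diameter and 8 mm thickness, about 0.28 kg, lying loose on the crock's rim; a smaller disc of 104 mm diameter under it reaches 10 mm down into the crock (inside diameter 114 mm). Origin on its axis in the plane of the rim it rests on, 32 mm below lid_knob.
- bat_top (a point): Centre of the upper face of the round plywood bat, a fixed flat disc of 180 mm diameter and 12 mm thickness lying on the bench.
- bat: The same bat; origin at the centre of its underside.
- stop: Wooden stop fixed to the bench, 130 mm wide, 125 mm high; origin under its middle. Its cork-faced pad looks along the stop's own -y; pushing the pad is pushing along the stop's own +y. x is along the face.
- stop_face (a point): Middle of the pad's cork face while nothing presses it (60 mm from the stop's origin along its -y, 55 mm above the bench; same axes as the stop). It stays there when the pad moves. The face is 100 mm wide and spans 24 to 90 mm above the bench.
- stop_pad (a joint): How far the pad is pushed back along the stop's +y, m: 0 at rest, 0.025 at its end. Springs behind it take 1.2 N per mm (12 N at 0.010), with no preload.
Things that resemble listed ones, but are neither listed nor needed, are in the scene too. Leave any purple or red look-alike of the crock alone.

How it is judged (in metres and radians):
On the way, in this order (a step that is already met when the one before it is completed fails the run):
1. the lid is lifted clear of the crock in the fingers (height (world z) of lid_knob above 0.165 m and contact force between the fingers and lid above 0.5 N and angle between lid_knob's own z axis and vertical below 0.3 rad), for 0.1 s.
2. the lid lies right way up on the bat, let go (horizontal distance between lid_knob and bat_top below 0.035 m and height (world z) of lid_knob between 0.048 and 0.06 m and angle between lid_knob's own z axis and vertical below 0.06 rad and linear speed of lid below 0.02 m/s and contact force between each of the fingers, the arm and lid below 0.1 N), for 0.3 s.
3. the crock is pressed steadily against the stop for two seconds (contact force between crock and stop between 8 and 16 N and angle between crock's own z axis and vertical below 0.06 rad and height (world z) of crock between -0.003 and 0.005 m and linear speed of crock below 0.01 m/s and x of crock_center in the frame of stop between -0.018 and 0.018 m and contact force between any of the fingers, the arm and crock above 4 N), for 2 s.
At the end, for the whole second after the job is handed in: The lid rests right way up on the bat (within 35 mm of its centre, untouched); the crock stands upright on the bench, at rest, within 18 mm of the middle of the stop, and the robot is still pressing it against the stop with 8 to 16 N (all of step 2 and all of step 3); the arm keeps its last pose, push and grip.
It fails at once if the crock is pressed or knocked against the stop with more than 25 N (contact force between crock and stop above 25 N).
It fails at once if the crock is tipped over (angle between crock's own z axis and vertical above 0.35 rad).
It fails at once if the lid is tipped over (angle between lid_knob's own z axis and vertical above 0.6 rad).
It fails at once if the lid is dropped (linear speed of lid above 0.5 m/s and contact force between each of the fingers, the arm and lid below 0.1 N).
It fails at once if one of the other things on the bench is knocked aside (distance of any of cup_a, cup_b, bowl, mug, wrench, nut, vase from where it was at the start of the episode above 0.03 m).
It also fails if it takes over 70 s, if anything falls off the work surface, if the arm or the gripper's body presses on something with over 40 N, if the wrist force passes 120 N, or if a joint passes its speed limit or range.

## Working session

There is one attempt and no reset: what is moved stays moved. The work goes in short steps, Python scripts to look and compute and a shell command to move; the robot and the scene stay as the last step left them, time stands still between calls to the robot, and variables do not carry over. Pictures are saved under pics/ and viewed, at most 11 in all, crops included, and the job is handed in when it is done.

```bash
mkdir -p pics
cat > h.py <<'E'
import numpy as np, cv2
from workcell import robot
def snap(n,f):
    o=robot.get_obs(); s=robot.snapshot(n); cv2.imwrite('pics/'+f,cv2.cvtColor(np.array(s['frame']),cv2.COLOR_RGB2BGR))
    if 'R' in s: R=np.array(s['R']);t=np.array(s['t'])
    else:
        H=np.array(s['hand_eye']);Rt=np.array(o['tcp_rot']);Rw=Rt@H[:3,:3];c=Rt@H[:3,3]+np.array(o['position']);R=Rw.T;t=-R@c
    s['R']=R;s['t']=t
    np.savez('pics/'+f[:-4]+'.npz',R=R,t=t,K=[s['fx'],s['fy'],s['cx'],s['cy'],s['k1']])
    return s
def ray(f,u,v):
    d=np.load('pics/'+f+'.npz');fx,fy,cx,cy,k1=d['K']
    p=cv2.undistortPoints(np.array([[[u,v]]],float),np.array([[fx,0,cx],[0,fy,cy],[0,0,1]]),np.array([k1,0,0,0,0.]))[0,0]
    return -d['R'].T@d['t'], d['R'].T@np.array([p[0],p[1],1])
def onz(f,u,v,z):
    c,r=ray(f,u,v); return (c+r*(z-c[2])/r[2]).round(4)
def proj(f,X):
    d=np.load('pics/'+f+'.npz');fx,fy,cx,cy,k1=d['K'];p=d['R']@np.array(X)+d['t'];p=p[:2]/p[2];p=p*(1+k1*(p@p));return (p*[fx,fy]+[cx,cy]).round(1)
E
python3 - <<'E'
from h import *
for n in('scene','side','wrist'):
    s=snap(n,n+'0.png'); print(n,s['fx'],s['k1'],(-s['R'].T@s['t']).round(3),s['R'][2].round(2))
print(robot.grasp_offset,robot.get_obs())
E
```

```text
scene 459.98326773641634 -0.034289441027075866 [0.997 0.526 0.655] [-0.6  -0.54 -0.59]
side 412.8663720392662 -0.11799357374369628 [ 0.114 -0.588  0.56 ] [ 0.34  0.75 -0.56]
wrist 331.9589316133028 0.014385796184170331 [0.245 0.578 0.374] [-0.26  0.08 -0.96]
0.0187 {'time': 0.15, 'joints': array([ 8.80407509e+01,  2.20807252e+01,  3.96708185e-01, -2.02385388e-02,
       -6.84111116e+01, -1.48175919e+01]), 'joint_velocities': array([ 0.05864137, -0.1875664 ,  0.23746874,  0.15721085,  0.06022417,
       -0.05732328]), 'joint_efforts': array([-1.32388199e-03, -3.92679870e+01,  1.88579088e+01,  4.18863371e+00,
       -3.43775748e-03,  2.25255931e-06]), 'position': array([0.18025162, 0.5979765 , 0.23046561]), 'tcp_rot': array([[ 9.57398666e-01, -2.88769193e-01, -3.85020277e-04],
       [-2.88769430e-01, -9.57397253e-01, -1.64808455e-03],
       [ 1.07298691e-04,  1.68905604e-03, -9.99998568e-01]]), 'force': array([ 0.02262926, -0.34188674, -0.07990987]), 'moment': array([0.04018538, 0.01478372, 0.04654402]), 'finger_force': 0.0, 'opening': 0.9989710689440977}
```

View pics/scene0.png

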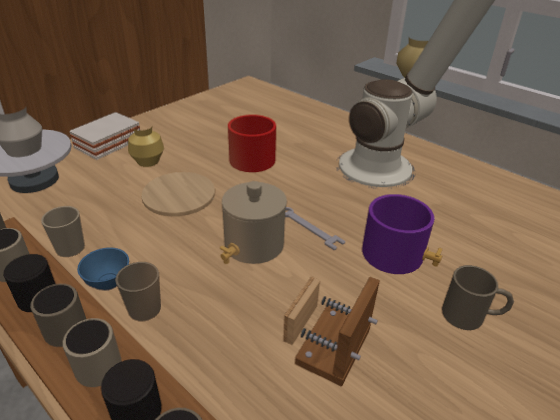

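View pics/side0.png

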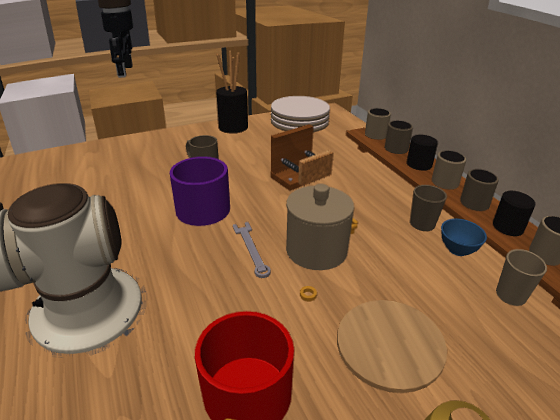

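The candidates for the crock, in scene pixels, are the grey-beige lidded pot with tap (254,222), the red pot (252,142), the purple pot with tap (397,234), and the grey cups (65,232), (141,290) and (470,297). I choose the lidded one at (254,222). The bat is the disc at (179,193), not the books (105,134) or the cake stand (30,160). The stop is at (335,330).

Run:
```python
from h import *
a=cv2.imread('pics/scene0.png');b=cv2.imread('pics/side0.png')
A=cv2.resize(a[170:390,210:390],None,fx=2.7,fy=2.7,interpolation=cv2.INTER_CUBIC)
B=cv2.resize(b[115:290,230:370],None,fx=2.0*1.0,fy=2.0,interpolation=cv2.INTER_CUBIC)
C=np.zeros((600,800,3),np.uint8);C[:A.shape[0],:A.shape[1]]=A;C[:B.shape[0],500:780]=B
cv2.imwrite('pics/c1.png',C)
# bat from mask ellipse: hue-agnostic edges via hand points
print('knob scene',onz('scene0',254,185,.154),'side',onz('side0',321,189,.154))
print('bat scene',onz('scene0',179,192,.012),'side',onz('side0',391.5,341,.012))
```

```text
knob scene [ 0.4622 -0.0083  0.154 ] side [ 0.4558 -0.0173  0.154 ]
bat scene [ 0.462  -0.2693  0.012 ] side [ 0.4579 -0.2784  0.012 ]
```

View pics/c1.png

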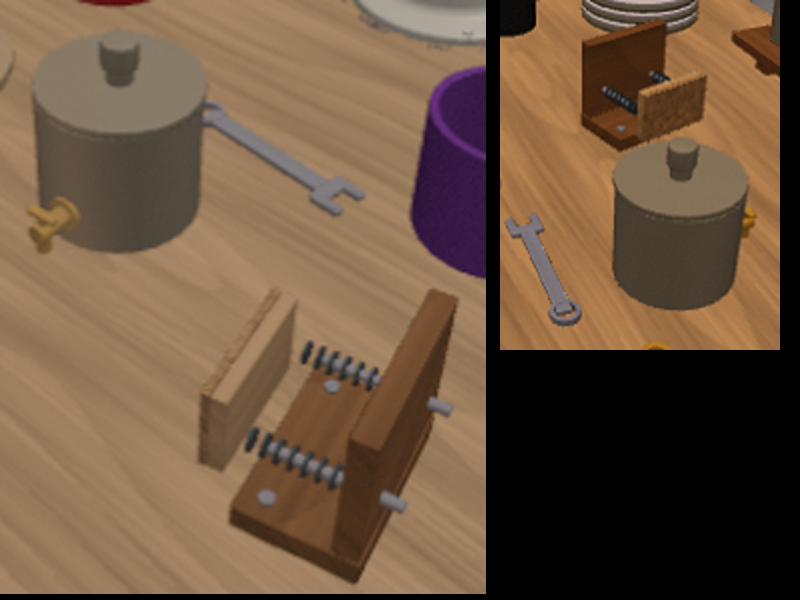

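The crop shows the grey-beige lidded crock, with the knob top at scene (254,186), the tap at (230,252), and the cork pad at (302,308) with its face towards the crock. Next I locate the face corners.

Run:
```python
from h import *
print('sideTL,TR',onz('side0',300,162.5,.09),onz('side0',332.5,152,.09),'BL,BR',onz('side0',300,183.5,.024),onz('side0',331.5,174,.024))
print('scene near,far',onz('scene0',284.5,316,.09),onz('scene0',312,278,.09))
# back wall top rear corners / base corners from scene
print('base', onz('scene0',210+232/2.7,170+520/2.7,0),onz('scene0',210+357/2.7,170+581/2.7,0))
print('tap',onz('scene0',230,252,.03))
g=lambda m:[ (c[0].round(0),cv2.contourArea(cc)) for cc in cv2.findContours(m,0,2)[0] if cv2.contourArea(cc)>150 for c in [cv2.minEnclosingCircle(cc)]]
for n,pts in(('scene0',{'wr1':(288,212,.0),'wr2':(338,243,0),'purpleL':(366,235,0),'purpleBot':(397,268,0),'cup':(141,315,0),'bowl':(105,280,0),'vase':(146,163,0),'red':(252,166,0),'mug':(468,322,0)}),('side0',{'nut':(308,294,0),'wr1':(242,228,0),'wr2':(263,271,0)})):
  for k,p in pts.items(): print(k,onz(n,*p))
```

```text
sideTL,TR [0.5211 0.1996 0.09  ] [0.6232 0.2198 0.09  ] BL,BR [0.5287 0.2088 0.024 ] [0.6273 0.2212 0.024 ]
scene near,far [0.6248 0.22   0.09  ] [0.5294 0.1984 0.09  ]
base [0.6262 0.2507 0.    ] [0.6074 0.3314 0.    ]
tap [ 0.5378 -0.0025  0.03  ]
wr1 [ 0.3236 -0.0332  0.    ]
wr2 [0.3319 0.1199 0.    ]
purpleL [0.2658 0.1489 0.    ]
purpleBot [0.3109 0.255  0.    ]
cup [ 0.7447 -0.0183  0.    ]
bowl [ 0.7431 -0.1437  0.    ]
vase [ 0.4281 -0.4614  0.    ]
red [ 0.2349 -0.2426  0.    ]
mug [0.345  0.4241 0.    ]
nut [ 0.3861 -0.119   0.    ]
wr1 [0.3413 0.1195 0.    ]
wr2 [ 0.3325 -0.0288  0.    ]
```

The stop face centre is about (0.5765, 0.2095), with the push direction about (-0.21, 0.977). The crock is at (0.459, -0.013) and the bat at (0.46, -0.274). Now I move towards the knob.

```bash
python3 -m jog '0 0.35 -0.765 0.1 0.16;0 0.35 -0.765 0.1 0.16;0 0.35 -0.765 0.1 0.16;0 0.35 -0.765 0.1 0.16;0 0.35 -0.765 0.1 0.16' && python3 -m jog '0 0.35 -0.765 0.1 0.16;0 0.35 -0.765 0.1 0.16;0 0.35 -0.765 0.1 0.16;0 0.35 -0.765 0.1 0.16;0 0.35 -0.765 0.1 0.16' && python3 -m jog '0 0.35 -0.765 0 0.16;0 0.35 -0.765 0 0.16;0 0.35 -0.765 0 0.16;0 0.35 -0.765 0 0.16;0 0.35 -0.765 0 0.16'
python3 - <<'E'
from h import *
s=snap('wrist','w1.png');o=robot.get_obs();print(o['position'],o['tcp_rot'][:,1],o['joints'],proj('w1',[.459,-.013,.154]),proj('w1',[.46,-.274,.012]))
E
```

```text
time: 0.57
position: [0.2517, 0.4401, 0.2524]
tcp_rot: [[0.985, -0.17, -0.0], [-0.17, -0.985, -0.001], [-0.0, 0.001, -1.0]]
force: [-0.8, 0.8, -0.4]
opening: 1.001
finger_force: 0.0
time: 0.98
position: [0.3214, 0.2879, 0.2723]
tcp_rot: [[0.999, -0.046, 0.0], [-0.046, -0.999, 0.0], [0.0, -0.0, -1.0]]
force: [-0.2, 0.8, -0.1]
opening: 1.0
finger_force: 0.0
time: 1.4
position: [0.3912, 0.1353, 0.2712]
tcp_rot: [[0.997, 0.079, -0.0], [0.079, -0.997, -0.001], [-0.001, 0.001, -1.0]]
force: [-0.0, 0.1, 0.7]
opening: 1.0
finger_force: 0.0
[0.39110649 0.13641863 0.27111906] [ 7.84585076e-02 -9.96917228e-01  5.50884218e-04] [ 4.19278873e+01 -9.43639185e-01 -2.27412740e+01  8.64082630e-03
 -6.82438130e+01  5.25688662e+01] [485.5 138.7] [636.2 149.4]
```

View pics/w1.png

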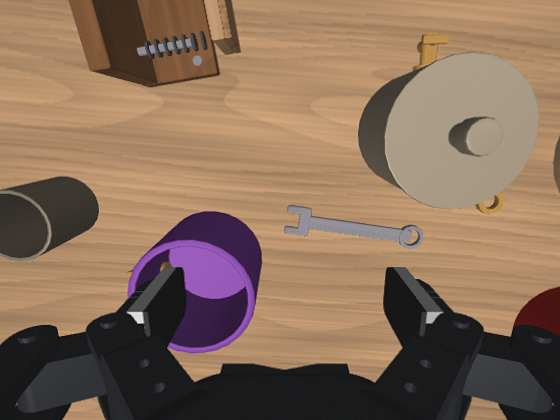

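The wrist view shows the knob at (483,137), 2 px from prediction. Next I go above it.

```bash
python3 -m jog '0 0.34 -0.755 0 0.17;0 0.34 -0.755 0 0.17;0 0.34 -0.755 0 0.17;0 0.34 -0.755 0 0.17;0 0.34 -0.755 0 0.17' && python3 -m jog '0 0 0 -0.2 0;0 0 0 -0.35 0;0 0 0 -0.45 0;0 0 0 -0.45 0;0 0 0 -0.45 0'
python3 - <<'E'
from h import *
s=snap('wrist','w2.png');print(robot.get_obs()['position'])
E
```

```text
time: 1.87
position: [0.46, -0.0146, 0.2709]
tcp_rot: [[0.977, 0.212, -0.0], [0.212, -0.977, -0.001], [-0.001, 0.001, -1.0]]
force: [0.5, 1.1, 0.8]
opening: 1.0
finger_force: 0.0
time: 2.28
position: [0.4583, -0.0108, 0.1809]
tcp_rot: [[0.976, 0.218, -0.002], [0.218, -0.976, -0.001], [-0.002, 0.001, -1.0]]
force: [-0.6, 0.6, 0.6]
opening: 0.999
finger_force: 0.0
[ 0.45931849 -0.01064237  0.18222464]
```

View pics/w2.png

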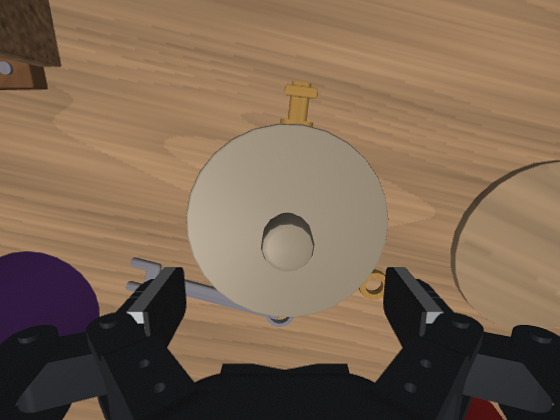

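The lid disc is centred near (287,221) and the knob top is at (288,246), nicely between the fingers (centre x 285).

```bash
python3 - <<'E'
from h import *
print(onz('w2',287,220.5,.118),onz('w2',288,246.5,.154))
E
python3 -m jog '0 0 0 -0.1 0;0 0 0 -0.2 0;0 0 0 -0.28 0;0 0 0 -0.28 0;0 0 0 -0.28 0'
```

```text
[ 0.4654 -0.0112  0.118 ] [ 0.4614 -0.0124  0.154 ]
time: 2.75
position: [0.4594, -0.011, 0.1266]
tcp_rot: [[0.976, 0.217, 0.002], [0.217, -0.976, 0.0], [0.002, 0.0, -1.0]]
force: [0.6, -0.2, 0.4]
opening: 1.005
finger_force: 0.0
```

```bash
python3 -m jog '0.3 0.015 -0.005 -0.01 0;0.6 0.015 -0.005 -0.01 0;1 0.015 -0.005 -0.01 0;1 0.015 -0.005 -0.01 0;1 0.015 -0.005 -0.01 0' && python3 -m jog '1 0 0 0 0;1 0 0 0 0;1 0 0 0 0;1 0 0 0 0;1 0 0 0 0'
```

```text
time: 3.17
position: [0.4619, -0.0125, 0.1242]
tcp_rot: [[0.976, 0.216, 0.002], [0.216, -0.976, 0.0], [0.002, 0.0, -1.0]]
force: [-1.8, 0.5, -1.4]
opening: 0.336
finger_force: 59.2
time: 3.58
position: [0.4619, -0.0125, 0.1241]
tcp_rot: [[0.976, 0.216, 0.001], [0.216, -0.976, 0.0], [0.001, 0.0, -1.0]]
force: [0.1, 0.6, 6.4]
opening: 0.332
finger_force: 59.1
```

```bash
python3 -m jog '1 0 0 0.05 0;1 0 0 0.15 0;1 0 0 0.28 0;1 0 0 0.4 0;1 0 0 0.4 0' && python3 -m jog '1 0 -0.12 0 0;1 0 -0.24 0 0;1 0 -0.36 0 0;1 0 -0.48 0 0;1 0 -0.6 0 0'
python3 - <<'E'
from h import *
s=snap('wrist','w3.png');s=snap('scene','s3.png')
E
```

```text
time: 4.0
position: [0.4638, -0.0123, 0.2073]
tcp_rot: [[0.976, 0.217, 0.008], [0.217, -0.976, 0.001], [0.008, 0.001, -1.0]]
force: [0.3, 1.0, -2.5]
opening: 0.335
finger_force: 59.4
time: 4.42
position: [0.46, -0.1335, 0.2016]
tcp_rot: [[0.976, 0.216, -0.003], [0.216, -0.976, 0.001], [-0.003, -0.001, -1.0]]
force: [0.6, -0.1, -2.4]
opening: 0.332
finger_force: 59.8
```

View pics/w3.png

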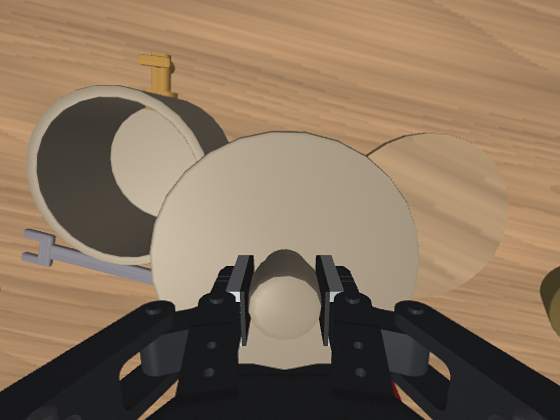

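The lid is held level. The bat edge is visible from (368,156) over (432,133) and (508,205) to (440,292), so I fit a circle through those points.

```bash
python3 - <<'E'
from h import *
P=np.array([onz('w3',u,v,.012) for u,v in[(368,156),(400,138),(432,133),(470,145),(495,168),(508,205),(500,240),(478,270),(440,292)]])
a=np.linalg.lstsq(np.c_[2*P[:,:2],np.ones(9)],(P[:,:2]**2).sum(1),rcond=None)[0];print(a[:2],np.sqrt(a[2]+a[0]**2+a[1]**2))
# crock rim outer ellipse extremes at z .11
Q=np.array([onz('w3',u,v,.11) for u,v in[(28,165),(50,113),(75,93),(110,85),(150,96),(33,205),(60,240),(98,260),(203,155)]])
a=np.linalg.lstsq(np.c_[2*Q[:,:2],np.ones(9)],(Q[:,:2]**2).sum(1),rcond=None)[0];print(a[:2],np.sqrt(a[2]+a[0]**2+a[1]**2))
E
python3 -m jog '1 -0.01 -0.12 0 0;1 -0.01 -0.24 0 0;1 -0.01 -0.36 0 0;1 -0.01 -0.48 0 0;1 -0.01 -0.6 0 0' && python3 -m jog '1 0 -0.11 -0.05 0;1 0 -0.11 -0.15 0;1 0 -0.11 -0.28 0;1 0 -0.11 -0.36 0;1 0 -0.11 -0.36 0'
```

```text
[ 0.46011591 -0.27758583] 0.0884346193781925
[ 0.45959985 -0.0134385 ] 0.06450792051666553
time: 4.93
position: [0.4584, -0.2529, 0.2017]
tcp_rot: [[0.976, 0.216, -0.003], [0.216, -0.976, 0.001], [-0.002, -0.002, -1.0]]
force: [0.9, -0.0, -2.4]
opening: 0.326
finger_force: 60.2
time: 5.35
position: [0.4556, -0.273, 0.126]
tcp_rot: [[0.977, 0.214, -0.011], [0.214, -0.977, 0.005], [-0.009, -0.007, -1.0]]
force: [-1.2, 0.3, -2.6]
opening: 0.332
finger_force: 60.4
```

```bash
python3 -m jog '1 0 -0.01 -0.08 0;1 0 -0.01 -0.18 0;1 0 -0.01 -0.28 0;1 0 -0.01 -0.36 0;1 0 -0.01 -0.41 0' && python3 -m jog '1 0 0 0 0;1 0 0 0 0;1 0 0 -0.01 0;1 0 0 -0.02 0;1 0 0 -0.02 0'
```

```text
time: 5.77
position: [0.4588, -0.276, 0.048]
tcp_rot: [[0.976, 0.216, -0.002], [0.216, -0.976, 0.001], [-0.002, -0.001, -1.0]]
force: [-0.5, -0.5, -1.8]
opening: 0.326
finger_force: 60.4
time: 6.18
position: [0.4597, -0.2767, 0.0459]
tcp_rot: [[0.976, 0.216, 0.001], [0.216, -0.976, -0.0], [0.001, 0.001, -1.0]]
force: [-0.1, -0.1, -2.3]
opening: 0.334
finger_force: 60.4
```

```bash
python3 -m jog '1 0 0 -0.01 0;1 0 0 -0.02 0;1 0 0 -0.03 0;1 0 0 -0.035 0;1 0 0 -0.035 0' && python3 -m jog '1 0 0 -0.005 0;1 0 0 -0.01 0;1 0 0 -0.01 0;1 0 0 -0.01 0;1 0 0 -0.01 0'
```

```text
time: 6.6
position: [0.4591, -0.2766, 0.038]
tcp_rot: [[0.976, 0.216, -0.001], [0.216, -0.976, 0.0], [-0.001, -0.0, -1.0]]
force: [0.2, -0.1, -3.1]
opening: 0.334
finger_force: 60.4
time: 7.02
position: [0.4594, -0.2766, 0.0363]
tcp_rot: [[0.976, 0.216, 0.0], [0.216, -0.976, 0.0], [0.0, -0.0, -1.0]]
force: [-0.3, 0.3, -2.7]
opening: 0.328
finger_force: 60.7
```

```bash
python3 -m jog '1 0 0 -0.005 0;1 0 0 -0.005 0;1 0 0 -0.01 0;1 0 0 -0.01 0;1 0 0 -0.01 0'
```

```text
time: 7.43
position: [0.4594, -0.2766, 0.0362]
tcp_rot: [[0.976, 0.217, 0.0], [0.217, -0.976, -0.0], [0.0, 0.001, -1.0]]
force: [-2.9, 3.1, 10.0]
opening: 0.332
finger_force: 61.7
```

Touchdown. I ease off, open and rise.

```bash
python3 -m jog '1 0 0 0.01 0;0.5 0 0 0.01 0;0 0 0 0.01 0;0 0 0 0.01 0;0 0 0 0.01 0' && python3 -m jog '0 0 0 0 0;0 0 0 0.1 0;0 0 0 0.3 0;0 0 0 0.5 0;0 0 0 0.7 0'
python3 - <<'E'
from h import *
s=snap('wrist','w4.png');snap('scene','s4.png');o=robot.get_obs();print(o['position'],proj('w4',[.4595,-.2766,.066]),proj('s4',[.4595,-.2766,.066]))
E
```

```text
time: 7.85
position: [0.4595, -0.2767, 0.0362]
tcp_rot: [[0.976, 0.216, 0.0], [0.216, -0.976, -0.0], [0.0, 0.0, -1.0]]
force: [0.2, 0.2, -0.8]
opening: 0.884
finger_force: 0.0
time: 8.27
position: [0.4589, -0.2765, 0.1776]
tcp_rot: [[0.976, 0.216, -0.001], [0.216, -0.976, 0.0], [-0.001, -0.001, -1.0]]
force: [0.5, 0.3, -0.8]
opening: 1.001
finger_force: 0.0
[ 0.46361573 -0.2784076   0.18379585] [284.5 210.8] [175.7 171.8]
```

View pics/s4.png

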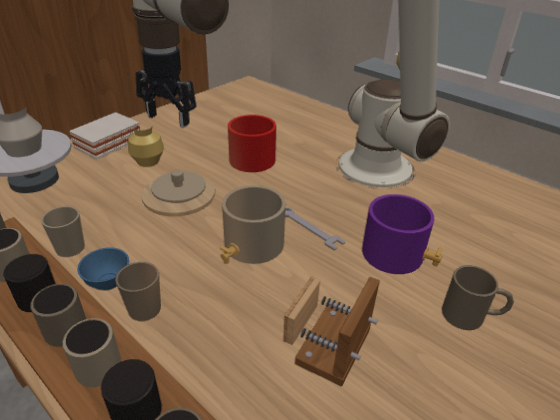

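The lid lies flat in the middle of the bat (knob at (177,177)) and the other things are unmoved. Next I go above the rear rim of the crock.

```bash
python3 -m jog '0 0 0.1 0.1 0;0 0.03 0.3 0.1 0;0 0.07 0.5 0.1 0;0 0.07 0.7 0.1 0;0 0.07 0.85 0.1 0' && python3 -m jog '0 0 0.17 0 0;0 0 0.17 -0.1 0;0 0 0.17 -0.1 0;0 0 0.17 -0.1 0;0 0 0.17 -0.1 0'
python3 - <<'E'
from h import *
s=snap('wrist','w5.png');o=robot.get_obs();print(o['position'],proj('w5',[.473,-.0726,.11]))
E
```

```text
time: 8.78
position: [0.4731, -0.1044, 0.1959]
tcp_rot: [[0.976, 0.216, -0.0], [0.216, -0.976, 0.0], [-0.0, -0.0, -1.0]]
force: [0.5, 0.7, -0.7]
opening: 0.999
finger_force: 0.0
time: 9.2
position: [0.4735, -0.0732, 0.1765]
tcp_rot: [[0.977, 0.215, -0.0], [0.215, -0.977, -0.0], [-0.0, 0.0, -1.0]]
force: [-0.2, 0.5, 0.9]
opening: 1.0
finger_force: 0.0
[ 0.47373239 -0.07337746  0.1767529 ] [283.  229.6]
```

View pics/w5.png

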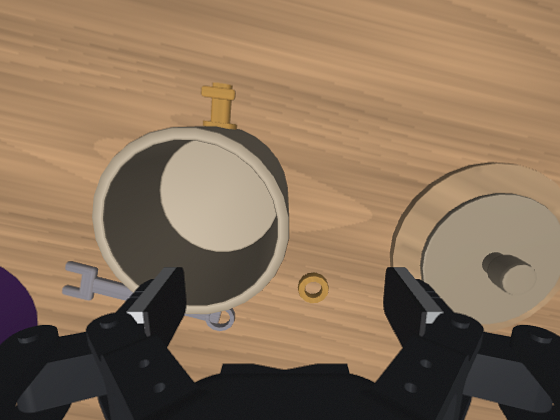

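The wall's near edge is centred between the fingers (283,225), and the nut at (313,288) lies well below fingertip height. I descend and grip.

```bash
python3 -m jog '0 0 0 -0.12 0;0 0 0 -0.27 0;0 0 0 -0.42 0;0 0 0 -0.52 0;0 0 0 -0.52 0' && python3 -m jog '0.4 0 0 0 0;0.7 0 0 0 0;0.9 0 0 0 0;1 0 0 0 0;1 0 0 0 0' && python3 -m jog '1 0 0 0 0;1 0 0 0 0;1 0 0 0 0;1 0 0 0 0;1 0 0 0 0'
```

```text
time: 9.67
position: [0.4706, -0.0739, 0.0691]
tcp_rot: [[0.977, 0.213, -0.008], [0.213, -0.977, -0.001], [-0.008, -0.001, -1.0]]
force: [0.3, -1.4, -0.4]
opening: 0.998
finger_force: 0.0
time: 10.08
position: [0.4741, -0.0725, 0.0735]
tcp_rot: [[0.976, 0.216, 0.003], [0.216, -0.976, 0.0], [0.003, 0.0, -1.0]]
force: [0.4, -0.2, -1.0]
opening: 0.301
finger_force: 0.0
time: 10.5
position: [0.4737, -0.0724, 0.0732]
tcp_rot: [[0.976, 0.217, 0.001], [0.217, -0.976, -0.0], [0.001, 0.0, -1.0]]
force: [-2.4, 2.5, 6.3]
opening: 0.083
finger_force: 60.2
```

```bash
python3 -m jog '1 0.03 0.03 0 0;1 0.08 0.09 0 0;1 0.14 0.15 0 0;1 0.2 0.21 0 0;1 0.24 0.26 0 0' && python3 -m jog '1 0.05 0.05 0 0;1 0.1 0.11 0 0;1 0.15 0.16 0 0;1 0.2 0.21 0 0;1 0.24 0.26 0 0'
python3 - <<'E'
from h import *
snap('scene','s6.png');snap('wrist','w6.png')
E
```

```text
time: 10.92
position: [0.5208, -0.0214, 0.0732]
tcp_rot: [[0.976, 0.217, -0.002], [0.217, -0.976, -0.002], [-0.003, 0.002, -1.0]]
force: [-5.9, -5.4, 9.8]
opening: 0.088
finger_force: 60.4
time: 11.33
position: [0.5683, 0.0301, 0.0733]
tcp_rot: [[0.976, 0.217, -0.003], [0.217, -0.976, -0.003], [-0.004, 0.002, -1.0]]
force: [-3.7, -5.3, 8.6]
opening: 0.087
finger_force: 60.1
```

View pics/s6.png

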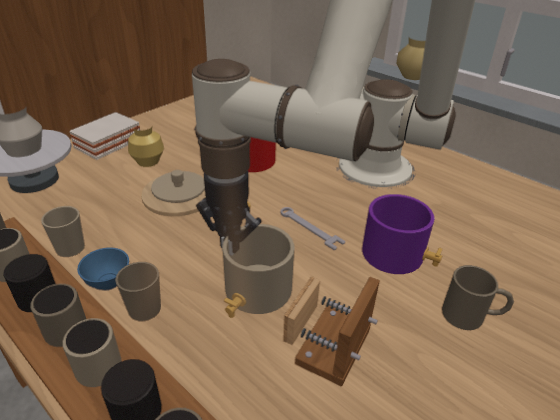

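The crock is upright and moving with the gripper, with its rim at (258,251) and the tap clear of the stop. I check its position numerically.

```bash
python3 - <<'E'
from h import *
print(onz('s6',258.5,250.5,.11),proj('s6',[.556,.090,.11]),robot.get_obs()['position'],robot.get_obs()['force'])
E
python3 -m jog '1 0.04 0.04 0 0;1 0.09 0.09 0 0;1 0.13 0.13 0 0;1 0.17 0.16 0 0;1 0.185 0.18 0 0' && python3 -m jog '1 0 0 0 0;1 0 0 0 0'
```

```text
[0.5588 0.0984 0.11  ] [256.2 247.6] [0.57085705 0.03228454 0.07321255] [0.74956239 2.08636601 4.4046045 ]
time: 11.85
position: [0.6059, 0.0663, 0.0732]
tcp_rot: [[0.976, 0.217, -0.002], [0.217, -0.976, -0.002], [-0.003, 0.002, -1.0]]
force: [-5.2, -6.6, 9.4]
opening: 0.089
finger_force: 60.6
time: 12.02
position: [0.6064, 0.067, 0.0732]
tcp_rot: [[0.976, 0.217, 0.0], [0.217, -0.976, -0.001], [-0.0, 0.001, -1.0]]
force: [-1.5, -1.3, 5.2]
opening: 0.089
finger_force: 59.6
```

```bash
python3 -m jog '1 0 0 0.003 0;1 0 0 0.003 0;1 -0.003 0.015 0.003 0;1 -0.006 0.03 0.003 0;1 -0.006 0.03 0.003 0' && python3 -m jog '1 0 0 0 0;1 0 0 0 0;1 0 0 0.002 0;1 -0.004 0.02 0.002 0;1 -0.004 0.02 0.002 0' && python3 -m jog '1 0 0 0 0;1 0 0 0 0'
```

```text
time: 12.43
position: [0.6054, 0.073, 0.0732]
tcp_rot: [[0.976, 0.216, 0.0], [0.216, -0.976, -0.001], [0.0, 0.001, -1.0]]
force: [-0.7, -3.6, 5.5]
opening: 0.085
finger_force: 61.2
time: 12.85
position: [0.6044, 0.0775, 0.0732]
tcp_rot: [[0.976, 0.216, 0.0], [0.216, -0.976, -0.0], [0.0, 0.0, -1.0]]
force: [0.6, -4.3, 3.4]
opening: 0.088
finger_force: 61.1
time: 13.02
position: [0.6044, 0.0775, 0.0732]
tcp_rot: [[0.976, 0.216, 0.0], [0.216, -0.976, 0.0], [0.0, -0.0, -1.0]]
force: [0.2, -3.0, 3.1]
opening: 0.086
finger_force: 61.1
```

```bash
python3 -m jog '1 -0.002 0.01 0.004 0;1 -0.004 0.02 0.004 0;1 -0.004 0.02 0.004 0;1 -0.004 0.02 0.004 0' && python3 -m jog '1 -0.002 0.01 0 0;1 -0.003 0.015 0 0;1 -0.003 0.015 0 0;1 -0.003 0.015 0 0' && python3 -m jog '1 -0.002 0.008 0 0;1 -0.003 0.015 0 0;1 -0.003 0.015 0 0;1 -0.003 0.015 0 0'
```

```text
time: 13.35
position: [0.6029, 0.0818, 0.0733]
tcp_rot: [[0.976, 0.216, -0.001], [0.216, -0.976, 0.0], [-0.001, -0.001, -1.0]]
force: [0.5, -1.1, -2.2]
opening: 0.087
finger_force: 60.1
time: 13.68
position: [0.6026, 0.0844, 0.0736]
tcp_rot: [[0.976, 0.216, -0.001], [0.216, -0.976, -0.0], [-0.001, -0.0, -1.0]]
force: [-0.2, -2.0, -2.8]
opening: 0.087
finger_force: 59.4
time: 14.02
position: [0.6022, 0.0869, 0.0738]
tcp_rot: [[0.976, 0.216, -0.001], [0.216, -0.976, -0.001], [-0.001, 0.001, -1.0]]
force: [2.3, -4.1, -3.4]
opening: 0.086
finger_force: 59.4
```

```bash
python3 -m jog '1 -0.002 0.008 0 0;1 -0.003 0.015 0 0;1 -0.003 0.015 0 0;1 -0.003 0.015 0 0' && python3 -m jog '1 -0.002 0.008 0 0;1 -0.003 0.015 0 0;1 -0.003 0.015 0 0;1 -0.003 0.015 0 0'
```

```text
time: 14.35
position: [0.6017, 0.0893, 0.074]
tcp_rot: [[0.976, 0.216, -0.001], [0.216, -0.976, -0.002], [-0.001, 0.001, -1.0]]
force: [1.9, -7.0, -3.3]
opening: 0.087
finger_force: 59.4
time: 14.68
position: [0.6013, 0.0915, 0.0741]
tcp_rot: [[0.976, 0.216, -0.001], [0.216, -0.976, -0.003], [-0.001, 0.002, -1.0]]
force: [3.0, -8.6, -3.8]
opening: 0.09
finger_force: 59.4
```

Run:
```python
from h import *
snap('scene','s7.png');snap('side','d7.png')
a=cv2.imread('pics/s7.png')[180:400,190:400];b=cv2.imread('pics/d7.png')[90:280,230:400]
A=cv2.resize(a,None,fx=2.2,fy=2.2);B=cv2.resize(b,None,fx=1.9,fy=1.9);C=np.zeros((484,800,3),np.uint8);C[:A.shape[0],:A.shape[1]]=A;C[:B.shape[0],470:470+B.shape[1]]=B
cv2.imwrite('pics/c7.png',C);print(robot.get_obs()['force'])
```

```text
[ 3.02570081 -9.22941796 -3.21881425]
```

View pics/c7.png

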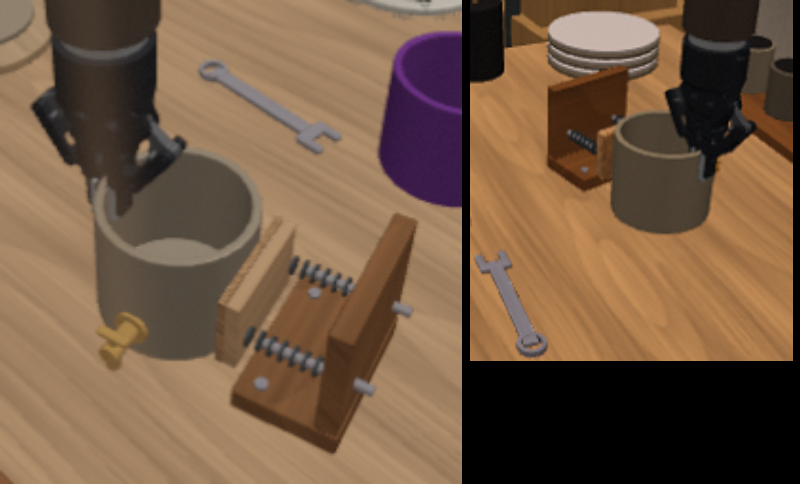

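The crock is pressed on the middle of the pad, upright, with the pad slightly pushed in. I check the pad's shift from its corners, then push a bit further.

```bash
python3 - <<'E'
from h import *
n=np.array([-.213,.977,0])
print([ (onz('s7',*a,.09)-onz('scene0',*b,.09))@n for a,b in(((289.5,313.2),(284.5,316)),((315.5,281),(312,278)))], proj('s7',[.6248,.22,.09]),proj('s7',np.array([.6248,.22,.09])+n*.01))
E
python3 -m jog '1 -0.002 0.008 0 0;1 -0.003 0.014 0 0;1 -0.003 0.014 0 0;1 -0.003 0.014 0 0;1 -0.003 0.014 0 0' && python3 -m jog '1 0 0 0 0;1 0 0 0 0;1 0 0 0 0;1 0 0 0 0;1 0 0 0 0'
```

```text
[np.float64(0.003943699999999992), np.float64(0.008375800000000006)] [284.5 316. ] [290.1 318.6]
time: 15.2
position: [0.6008, 0.0936, 0.0743]
tcp_rot: [[0.976, 0.216, -0.001], [0.216, -0.976, -0.003], [-0.001, 0.003, -1.0]]
force: [4.6, -11.3, -3.1]
opening: 0.086
finger_force: 59.6
time: 15.62
position: [0.6008, 0.0936, 0.0742]
tcp_rot: [[0.976, 0.216, -0.001], [0.216, -0.976, -0.003], [-0.001, 0.003, -1.0]]
force: [3.9, -11.6, -3.0]
opening: 0.086
finger_force: 59.6
```

```bash
R='x'; python3 -m jog '1 -0.001 0.005 0 0;1 -0.001 0.005 0 0;1 -0.001 0.005 0 0;1 -0.001 0.005 0 0;1 -0.001 0.005 0 0' && for i in 1 2 3 4 5 6 7; do python3 -m jog '1 0 0 0 0;1 0 0 0 0;1 0 0 0 0;1 0 0 0 0;1 0 0 0 0' | grep -E 'time|position|force:'; done
python3 - <<'E'
from h import *
snap('scene','s8.png');a=cv2.imread('pics/s8.png')[120:400,100:400];cv2.imwrite('pics/c8.png',cv2.resize(a,None,fx=2.1,fy=2.1,interpolation=cv2.INTER_CUBIC))
E
```

```text
time: 16.03
position: [0.6007, 0.0943, 0.0743]
tcp_rot: [[0.976, 0.216, -0.001], [0.216, -0.976, -0.004], [-0.001, 0.004, -1.0]]
force: [4.6, -13.1, -2.6]
opening: 0.09
finger_force: 59.7
time: 16.45
position: [0.6007, 0.0943, 0.0743]
force: [4.4, -13.4, -3.0]
finger_force: 59.7
time: 16.87
position: [0.6007, 0.0943, 0.0743]
force: [3.3, -12.9, -3.0]
finger_force: 59.7
time: 17.28
position: [0.6007, 0.0943, 0.0743]
force: [4.1, -12.9, -2.8]
finger_force: 59.7
time: 17.7
position: [0.6007, 0.0943, 0.0743]
force: [4.3, -13.0, -2.9]
finger_force: 59.7
time: 18.12
position: [0.6007, 0.0943, 0.0743]
force: [4.4, -13.1, -2.5]
finger_force: 59.7
time: 18.53
position: [0.6007, 0.0943, 0.0743]
force: [3.8, -14.6, -3.0]
finger_force: 59.7
time: 18.95
position: [0.6007, 0.0943, 0.0743]
force: [4.6, -13.5, -2.9]
finger_force: 59.7
```

View pics/c8.png

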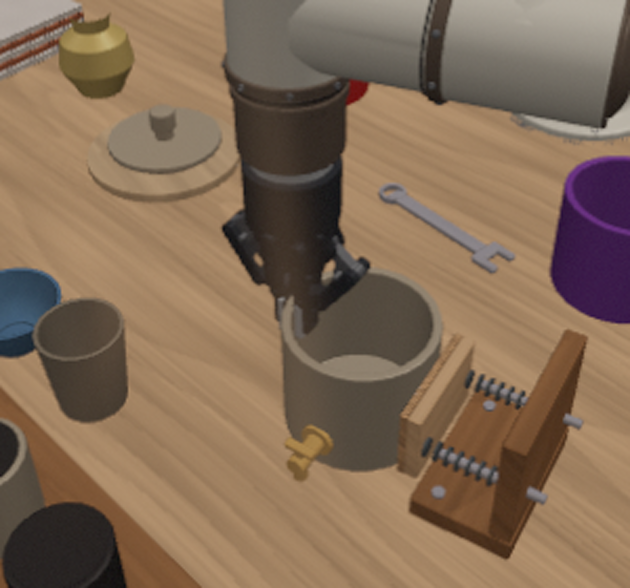

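The crock is upright against the pad, the pad is pushed in about 10 mm (near corner at about (291,317)), the lid is centred on the bat, and the other things in view are untouched. I hand it in.

```bash
python3 -c "
from workcell import robot
print(robot.hand_in())"
```

```text
the job is handed in; nothing more can be done
None
```

I handed the job in with the lid centred on the bat and the crock upright, held against the middle of the stop. The wrist read a steady 13.5 N or so of push for over 2.5 s; bench friction may leave a little less on the stop. The hand-in gave no verdict.

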